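# Snap the spindle's retaining clip home with a fork

### The arm

A 6-joint arm with a two-finger parallel gripper is mounted at the origin on a cart in front of the work surface, level with it; the furniture and walls round the work are solid. World frame = base frame: x ahead of the robot, y to its left, z up, the work surface at z = 0. Lengths are in mm, angles in rad, forces in N, time in s.
With the tool pointing down it reaches from about 350 to 875 mm from the base axis. Payload 4.2 kg.
Tool frame: the origin (TCP) lies on the centre line of the jaws, within the pads' length; the fingertips stand 22 mm ahead of it and the grasp point (between the pads) lies 3 mm ahead of it (arm.nose_length is the distance from the TCP to the fingertips, in mm); z points along the fingers, x is the direction in which the jaws open and shut, and the axes are right-handed (so a half turn about z gives the same grasp; the last joint's range is limited). The gripper opens to 85 mm and grips with 20 to 120 N. Pads are 22 mm wide; open, the fingers measure 114 mm over their backs; the gripper's body (76 mm by 85 mm) begins 54 mm behind the grasp point. The pads swing forward as they close: fully open they stand 13 mm farther back than shut.
Start: joints at [-1.085, 0.385, 0.008, 0, -1.194, -0.259], TCP at [140.556, -608.969, 253.312] pointing down, gripper open.
Joint ranges: [-3.14, 3.14], [-1.21, 2.06], [-1.07, 1.41], [-3.16, 2.05], [-2.99, -0.16], [-3.1, 3.1]. Speed limits (rad/s): [2.79, 2.79, 3.14, 3.14, 3.14, 3.14].

### API

Orientations are given as a unit quaternion [x, y, z, w].
In Python, from bench import telemetry, get_image, workorder, nets, arm gives the robot as it stands.
- The arm moves only by the tool apply_moves, never from a script. Its argument "steps" is a list of rows, each an object with "hand": the opening, from 0 (shut) to 1 (fully open); "xyz": the shift along the tool's x, y, z in cm, a list of three; "delta_rot": the turn, a rotation vector about the tool's x, y, z in rad, a list of three. In form: [{"hand": hand, "xyz": [x, y, z], "delta_rot": [wx, wy, wz]}, ...]. A call has 1 to 12 rows; each row is the pose to reach, as a shift and turn from the pose commanded when the call began, along the tool's axes at that moment; what a row does not reach only later rows make up. A row lasts 1/12 s, in which the tool goes at most 41.7 mm and 7.16 degrees, less where a joint would pass 70% of its speed; a pose out of reach is approached as far as the arm can. A call with a gripper value outside its range is refused whole. The fingers move at their own pace and stop on an object; the grip force is fixed at half the most. Time passes only in rows, so rows that repeat a pose let the fingers close. It gives the time, the measured TCP pose, the force and the opening at its end, in the units of the state.
- telemetry.read_state(): the state, without advancing time (a new reading comes with each control period).
- get_image(name): name is "scene" or "top" or "wrist"; returns a dict with "frame" (480x640x3 uint8, blue, green, red), "fx", "fy", "cx", "cy" (pixels), "origin" and "orientation" of the camera in the world. Camera axes: x right, y down, z forward; pixel columns grow to the right and rows downward; lengths in mm; the calibration is good to about 2 mm. A picture is of the moment at which its call begins. There is no depth.
- workorder.job_done(): hands the job in, once; it reports no verdict.
Trained networks look in a picture, given as the dict that the camera call returned (one of the last four; its "shot" number tells which), for a name from the list of things; names that differ only in an ending like _2 or _b are one class to them, and where a whole thing is asked for, a point or a joint stands for the part that bears it (a point fixed in the world has none). Each returns a list of dicts, best first, with "confidence" (0 to 1); they miss things now and then, are a little off and sometimes report something else, mostly with a low value. They report only what shows in the picture. A call takes as long as a camera call.
- nets.recognise(picture, label): "xyz" ([x, y, z] in mm, in world coordinates, good to about 4 mm: the middle of the surface that is visible of it).
- nets.outline_of(picture, label): "pixels" (480x640 bool, what is visible of it).
- nets.pinpoint(picture, label): "xyz" ([x, y, z] in mm, in world coordinates, good to about 4 mm: a listed point, or the origin of a listed thing).
The state is a dict: "clock": time; "joints": joint angles; "joint_vel": joint speeds; "joint_efforts": joint torques, N m; "position": TCP position; "ee_rot": TCP orientation; "contact_force": force on the tool from outside, world axes, zero at the start; "wrist_torque": the same for the moment, N m; "gripper_width": finger opening in mm.
Only numpy, scipy, OpenCV 4.12 (cv2) and the standard library are available. Lean on these libraries where they do the work, as an engineer would, in place of code of your own. Each camera call takes 0.05 s, during which the arm holds its last target.

### The job

Fit the split retaining clip to the little bench turntable: pick up the wooden-handled fork, catch the orange clip's tab in its notch, and push the clip sideways under the head ring onto the spindle until it snaps fully into the groove. Push the clip only with the fork, never with the gripper itself. Then lay the fork flat in the grey tray, the same way up as it lay on the board, let go of it, and leave the rubbing block, stone offcut and tape measure where they are.

Things in the scene. Friction and masses are not known exactly. Their poses are not given: they have to be found in the camera images.
- board: fixed plywood work board on rubber feet, 195 x 770 mm, its top 25 mm above the bench; stand, fork and tray stand on it. Origin at bench height under its middle
- spindle_stand: fixed bench turntable without its plate: a blue bearing block on a foot (176 x 150 x 10 mm) with an upright steel spindle, and over it a grey head: a ring on four spokes. Origin on the spindle's axis at the height of the board's top, x = the direction in which the clip is pushed on, from the ledge towards the spindle, z up. The foot reaches from x = -108 to +68 mm, y = +-75 mm
- ledge (a point): point on the block's flat top, 60 mm before the spindle's axis, 35 mm above the board. The flat top reaches from 100 mm before the axis to 60 mm behind it and 58 mm to either side. The clip slides on it. Axes as those of the stand
- ring_center (a point): centre of the head ring, on the spindle's axis, 122 mm above the board. The ring, outer radius 95 mm, inner 75 mm, stands 112 to 132 mm above the board (77 mm clear above the ledge). An upright gripper that holds the fork would hit the ring: lean the gripper back about 40 degrees, away from the spindle
- groove (a point): the spot on the spindle's axis at ledge height (35 mm above the board), the bottom of the groove. The groove is 36 mm in diameter and 12 mm high, under a collar 48 mm in diameter. Axes as those of the stand
- clip: loose orange split clip lying flat on the ledge, 10 mm thick, 120 g, about 62 mm long and 60 mm wide: a C with two sprung jaws, its mouth to its own +x, facing the spindle, and a flat tab 28 mm wide at its back. Origin at the centre of the C, on its underside. z up
- clip_center (a point): centre of the clip's C, on its underside (the clip's origin). The jaws spread 3 mm each to pass the groove, which takes a push of roughly 4 to 9 N, and then close behind it; when home this point is on the spindle's axis, with about 1 mm of play
- clip_tab (a point): middle of the back edge of the clip's tab, 40 mm behind the clip's centre and 5 mm above its underside; the fork pushes here. Axes as those of the clip
- fork: loose fork tool, 160 g, about 102 mm long, lying on the board on its flat underside: a steel fork 14 mm high and 56 mm wide in front (+x), a wooden handle with flat sides behind it, 26 mm wide (y), 36 mm high, from 34 mm behind the origin to 34 mm ahead of it. Origin on its underside, under the middle of the handle. x = from the handle to the prongs, z up
- fork_notch (a point): middle of the floor of the fork's notch, 48 mm ahead of the fork's origin and 7 mm above its underside. The notch is 33 mm wide and about 18 mm deep, flared at the mouth; its floor is flat and bears on the back edge of the clip's tab (so it is 40 mm from the spindle's axis when the clip is home)
- fork_grip (a point): point to grip, in the rear half of the handle: 16 mm behind the fork's origin, 25 mm above its underside
- tray: fixed grey plastic tray, 150 x 136 mm, rim 16 mm above the board, walls and floor 4 mm thick. Origin in the centre of its underside, x along its length
- sand_block: loose grey-brown rubbing block, 66 x 79 x 30 mm, bystander; origin at the centre of its underside
- offcut_a: loose limestone offcut, 75 x 94 x 42 mm, bystander; origin at the centre of its underside
- tape_measure: loose yellow tape measure, 55 x 85 x 62 mm, bystander; origin at the centre of its underside

How it is judged:
By the outcome, as a careful person would: the job done as asked, in the order asked, and still so for the second after the job is handed in, with the robot touching nothing.
It also fails if it takes over 54 s, if anything falls off the work surface, if the arm or the gripper's body presses on something with over 40 N, if the wrist force passes 120 N, or if a joint passes its speed limit or range.

## Working session

There is one attempt and no reset: what is moved stays moved. The work goes in short steps, Python scripts to look and compute and a tool call to move; the robot and the scene stay as the last step left them, time stands still between calls to the robot, and variables do not carry over. Pictures are saved under pics/ and viewed, and the job is handed in when it is done.

Besides the shell and the picture viewer there is one more tool, called by a JSON object that holds its "name" and its "arguments". apply_moves: Moves the arm, as the interface text tells. Its arguments: {"type":"object","properties":{"steps":{"type":"array"}},"required":["steps"]}

```bash
ls; mkdir -p pics
cat > h.py <<'E'
from bench import telemetry, get_image, workorder, nets, arm
import numpy as np, cv2
from scipy.spatial.transform import Rotation as R
def save(p,n): cv2.imwrite(f'pics/{n}.png',p['frame'])
def proj(p,X):
    Rm=R.from_quat(p['orientation']).as_matrix()
    c=Rm.T@(np.array(X,float)-np.array(p['origin']))
    return np.array([p['fx']*c[0]/c[2]+p['cx'],p['fy']*c[1]/c[2]+p['cy']])
def ray(p,uv,z):
    Rm=R.from_quat(p['orientation']).as_matrix()
    d=Rm@np.array([(uv[0]-p['cx'])/p['fx'],(uv[1]-p['cy'])/p['fy'],1])
    o=np.array(p['origin']); return o+d*(z-o[2])/d[2]
E
python3 - <<'E'
from h import *
s=telemetry.read_state(); print(s)
np.set_printoptions(precision=1,suppress=True)
for n in ['scene','top','wrist']:
    p=get_image(n); save(p,n+'0'); print(n,p['origin'],p['orientation'],p['fx'])
    for l in ['board','spindle_stand','ledge','ring_center','groove','clip','clip_center','clip_tab','fork','fork_notch','fork_grip','tray','sand_block','offcut_a','tape_measure']:
        r=nets.pinpoint(p,l)
        print(' ',l,[(np.array(q['xyz']),round(q['confidence'],2)) for q in r[:2]])
E
```

```text
pics
{'clock': 0.0, 'joints': array([-1.08540303e+00,  3.85543187e-01,  6.59800334e-03, -4.77114385e-04,
       -1.19401154e+00, -2.58613135e-01]), 'joint_vel': array([ 0.00111252, -0.00088304,  0.00082923,  0.0002947 , -0.00090639,
        0.00059656]), 'joint_efforts': array([ 5.71683559e-04, -3.92293525e+01,  1.88400078e+01,  4.18622375e+00,
       -4.76882662e-03, -5.53579113e-06]), 'position': array([ 140.42154925, -608.45681757,  252.22197078]), 'ee_rot': array([ 6.22627208e-01,  7.82517823e-01,  6.36987909e-04, -9.00131733e-04]), 'contact_force': array([-1.77669677, -0.09493762,  0.21829388]), 'wrist_torque': array([ 0.06695764, -0.00236258,  0.00055485]), 'gripper_width': 85.32825686748612}
scene [ 188.   756.6 1041. ] [-0.2  0.9 -0.4  0.1] 443.7524410803834
  board []
  spindle_stand [(array([ 539.2, -265.7,   27.9]), 0.69)]
  ledge [(array([ 523.5, -201.8,   58.2]), 0.88), (array([556.5, 196.9,  32. ]), 0.46)]
  ring_center [(array([ 541.2, -260.6,  147.3]), 0.77)]
  groove [(array([ 538.8, -258.5,   60.2]), 0.87), (array([559.4, 195.8,  30.8]), 0.45)]
  clip [(array([ 526.
[... 1185 characters left out ...]
 fork_notch [(array([554.9, 198.5,  28.4]), 0.79)]
  fork_grip [(array([530. , 255.4,  46.9]), 0.6), (array([ 539.7, -262.7,  148.7]), 0.26)]
  tray [(array([527.3,  50. ,  25.7]), 0.91), (array([557. , 198.8,  29.2]), 0.54)]
  sand_block [(array([ 501.8, -480.6,    1.2]), 0.88), (array([ 539.4, -262.5,   24.4]), 0.63)]
  offcut_a [(array([522.3, 453.8,  -0.6]), 0.88)]
  tape_measure [(array([675.8, -75.4,  -2.2]), 0.86)]
wrist [  60.3 -627.5  375.4] [0.6 0.8 0.1 0.1] 335.7334145943517
  board []
  spindle_stand []
  ledge []
  ring_center []
  groove []
  clip []
  clip_center []
  clip_tab []
  fork []
  fork_notch []
  fork_grip []
  tray []
  sand_block []
  offcut_a []
  tape_measure []
```

View pics/scene0.png

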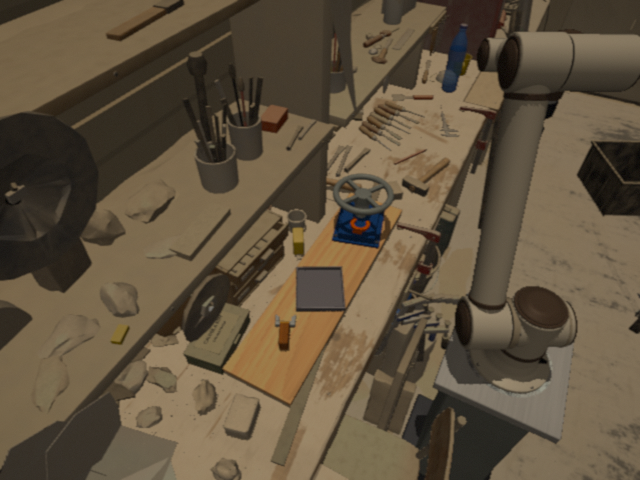

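View pics/top0.png

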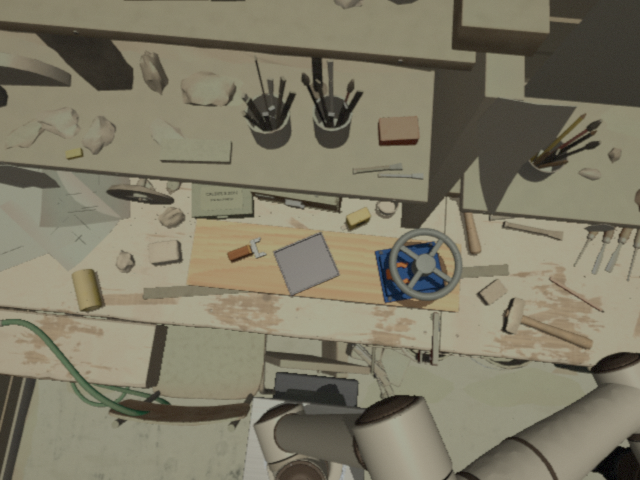

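Run:
```python
from h import *
print([a for a in dir(arm) if a[0]!='_'], arm.nose_length)
for m in (nets,telemetry,workorder): print([a for a in dir(m) if a[0]!='_'])
p=get_image('top')
f=p['frame'][200:330,170:500]; cv2.imwrite('pics/top_crop.png',cv2.resize(f,None,fx=2.4,fy=2.4,interpolation=cv2.INTER_CUBIC))
for l in ['tray','board','fork','spindle_stand']:
    for o in nets.outline_of(p,l)[:1]:
        m=o['pixels'].astype(np.uint8); r=cv2.minAreaRect(cv2.findNonZero(m)); b=cv2.boxPoints(r)
        z={'tray':41,'board':25,'fork':40,'spindle_stand':147}[l]
        print(l,o['confidence'],m.sum()); print(np.round([ray(p,c,z)[:2] for c in b],1))
```

```text
['IKError', 'nose_length'] 22.0
['outline_of', 'pinpoint', 'recognise']
['read_state']
['job_done']
tray 0.75 2515
[[551.  151.6]
 [623.6  17.7]
 [499.9 -46.5]
 [430.1  85.1]]
board 0.94 10840
[[ 434.   383.8]
 [ 632.9  396.8]
 [ 629.4 -392.3]
 [ 433.4 -380. ]]
fork 0.65 456
[[547.5 286.7]
 [589.9 194.3]
 [537.3 169.5]
 [495.5 261.1]]
spindle_stand 0.95 4610
[[ 586.1 -112.3]
 [ 660.7 -327.8]
 [ 476.3 -377.8]
 [ 405.8 -169.1]]
```

View pics/top_crop.png

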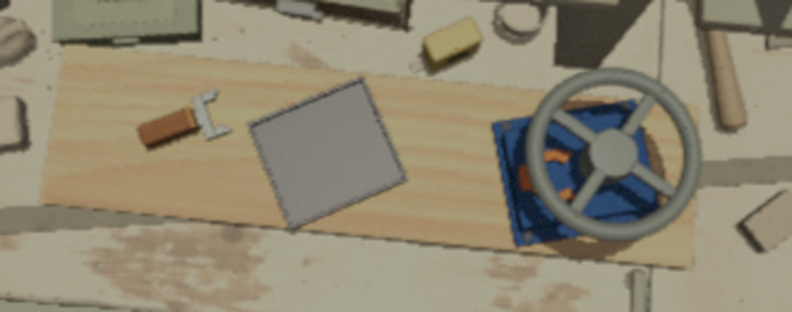

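```bash
cat >> h.py <<'E'
def toolR(az,lean):
    a=np.radians(az);l=np.radians(lean)
    f=np.array([np.cos(a),np.sin(a),0]); fy=np.array([-np.sin(a),np.cos(a),0])
    z=np.sin(l)*f-np.cos(l)*np.array([0,0,1]); x=-fy
    return np.column_stack([x,np.cross(z,x),z])
def go(P,Rt,s=None):
    s=s or telemetry.read_state()
    R0=R.from_quat(s['ee_rot']).as_matrix()
    d=R0.T@(np.array(P,float)-s['position'])/10
    w=R.from_matrix(R0.T@Rt).as_rotvec()
    print('pos',np.round(s['position'],1),'xyz cm',np.round(d,2).tolist(),'rot',np.round(w,3).tolist(),'deg',np.degrees(np.linalg.norm(w)).round(1),'|d|',np.linalg.norm(d).round(1))
def grasp_tcp(G,az,lean): # grasp point -> tcp
    return np.array(G,float)-3*toolR(az,lean)[:,2]
E
python3 - <<'E'
from h import *
Rt=toolR(-65.5,40)
T=grasp_tcp([530,255,50],-65.5,40)
go(T-130*Rt[:,2],Rt)
E
```

```text
pos [ 140.5 -609.   253.3] xyz cm [83.81, 55.67, 10.14] rot [0.503, -0.615, -1.691] deg 107.0 |d| 101.1
```

{"name": "apply_moves", "arguments": {"steps": [{"hand":0.8,"xyz":[83.8,55.7,0],"delta_rot":[0.503,-0.615,-1.691]},{"hand":0.8,"xyz":[83.8,55.7,0],"delta_rot":[0.503,-0.615,-1.691]},{"hand":0.8,"xyz":[83.8,55.7,0],"delta_rot":[0.503,-0.615,-1.691]},{"hand":0.8,"xyz":[83.8,55.7,0],"delta_rot":[0.503,-0.615,-1.691]},{"hand":0.8,"xyz":[83.8,55.7,0],"delta_rot":[0.503,-0.615,-1.691]},{"hand":0.8,"xyz":[83.8,55.7,0],"delta_rot":[0.503,-0.615,-1.691]},{"hand":0.8,"xyz":[83.8,55.7,0],"delta_rot":[0.503,-0.615,-1.691]},{"hand":0.8,"xyz":[83.8,55.7,0],"delta_rot":[0.503,-0.615,-1.691]},{"hand":0.8,"xyz":[83.8,55.7,0],"delta_rot":[0.503,-0.615,-1.691]},{"hand":0.8,"xyz":[83.8,55.7,0],"delta_rot":[0.503,-0.615,-1.691]},{"hand":0.8,"xyz":[83.8,55.7,0],"delta_rot":[0.503,-0.615,-1.691]},{"hand":0.8,"xyz":[83.8,55.7,0],"delta_rot":[0.503,-0.615,-1.691]}]}}

```text
clock: 3.65
position: [314.5, -145.5, 254.0]
ee_rot: [-0.02, 0.958, -0.281, 0.062]
contact_force: [1.7, 0.2, 0.3]
gripper_width: 68.1
```

Run:
```python
from h import *
Rt=toolR(-65.5,40)
T=grasp_tcp([530,255,50],-65.5,40)
print(telemetry.read_state()['joints'])
go(T-130*Rt[:,2],Rt)
```

```text
[ 0.47488787 -0.21335078 -0.99919184  0.66654725 -1.0471067  -0.85153304]
pos [ 314.5 -145.5  254. ] xyz cm [-20.29, 45.71, -14.7] rot [0.104, -0.123, -0.348] deg 22.0 |d| 52.1
```

{"name": "apply_moves", "arguments": {"steps": [{"hand":0.8,"xyz":[-20.3,45.7,-14.7],"delta_rot":[0.104,-0.123,-0.348]},{"hand":0.8,"xyz":[-20.3,45.7,-14.7],"delta_rot":[0.104,-0.123,-0.348]},{"hand":0.8,"xyz":[-20.3,45.7,-14.7],"delta_rot":[0.104,-0.123,-0.348]},{"hand":0.8,"xyz":[-20.3,45.7,-14.7],"delta_rot":[0.104,-0.123,-0.348]},{"hand":0.8,"xyz":[-20.3,45.7,-14.7],"delta_rot":[0.104,-0.123,-0.348]},{"hand":0.8,"xyz":[-20.3,45.7,-14.7],"delta_rot":[0.104,-0.123,-0.348]},{"hand":0.8,"xyz":[-20.3,45.7,-14.7],"delta_rot":[0.104,-0.123,-0.348]},{"hand":0.8,"xyz":[-20.3,45.7,-14.7],"delta_rot":[0.104,-0.123,-0.348]},{"hand":0.8,"xyz":[-20.3,45.7,-14.7],"delta_rot":[0.104,-0.123,-0.348]},{"hand":0.8,"xyz":[-20.3,45.7,-14.7],"delta_rot":[0.104,-0.123,-0.348]},{"hand":0.8,"xyz":[-20.3,45.7,-14.7],"delta_rot":[0.104,-0.123,-0.348]},{"hand":0.8,"xyz":[-20.3,45.7,-14.7],"delta_rot":[0.104,-0.123,-0.348]}]}}

```text
clock: 4.65
position: [490.4, 313.1, 154.9]
ee_rot: [-0.198, 0.919, -0.334, 0.07]
contact_force: [0.2, 0.5, 0.2]
gripper_width: 68.4
```

Run:
```python
from h import *
Rt=toolR(-65.5,40)
T=grasp_tcp([530,255,50],-65.5,40)
print(telemetry.read_state()['joints'])
go(T-130*Rt[:,2],Rt)
p=get_image('wrist'); save(p,'w1')
for l in ['fork','fork_notch','fork_grip','tray']:
    print(l,[(np.round(q['xyz'],1),round(q['confidence'],2)) for q in nets.pinpoint(p,l)[:2]])
o=nets.outline_of(p,'fork')[0]; m=o['pixels'].astype(np.uint8)*255; cv2.imwrite('pics/w1m.png',m); print(o['confidence'])
np.save('cam.npy',np.array([p['fx'],p['fy'],p['cx'],p['cy'],*p['origin'],*p['orientation']]))
```

```text
[ 1.06014785  0.53905141 -0.37185711  0.58685355 -1.19043531 -1.009143  ]
pos [490.4 313.1 154.9] xyz cm [-1.19, 1.44, -0.82] rot [0.002, -0.005, -0.002] deg 0.3 |d| 2.0
fork [(array([534.7, 240.3,  23.9]), 0.9)]
fork_notch [(array([558.1, 200.4,  31.9]), 0.56)]
fork_grip [(array([527.1, 255.1,  54.2]), 0.95)]
tray [(array([527.6,  53. ,  23.5]), 0.74)]
0.68
```

View pics/w1.png

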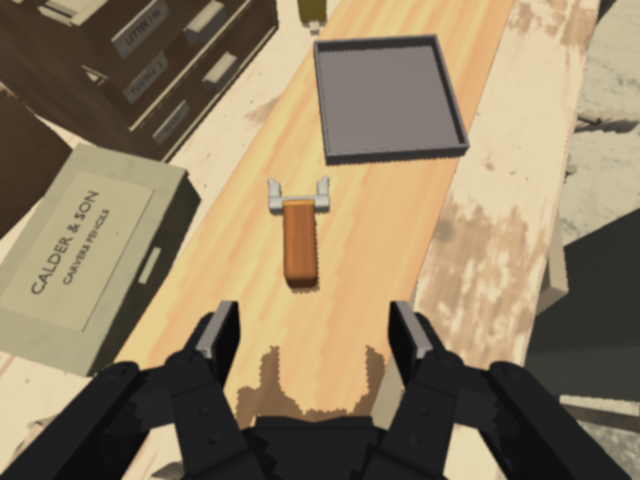

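```bash
cat > c.py <<'E'
from h import *
c=np.load('cam.npy'); p=dict(fx=c[0],fy=c[1],cx=c[2],cy=c[3],origin=c[4:7],orientation=c[7:11])
for z,l in [(61,[(285,201),(314,201),(285,276),(317,276)]),(39,[(269,181),(327,179),(271,209),(329,208),(284,195),(316,195)]),(41,[(315,40),(436,36),(467,150),(327,162)])]:
    q=np.array([ray(p,u,z)[:2] for u in l]); print(z,np.round(q,1).tolist())
    print([ (round(np.linalg.norm(q[i]-q[j]),1),round(np.degrees(np.arctan2(*(q[j]-q[i])[::-1])),1)) for i in range(len(q)) for j in range(i)])
for a in (-64,-65.5,-67):
  f=np.array([np.cos(np.radians(a)),np.sin(np.radians(a)),0]);g=np.array([-f[1],f[0],0])
  for O in ([534.7,240.5,25],):
    O=np.array(O)
    print(a,[np.round(proj(p,O+f*i+g*j+[0,0,36])).tolist() for i,j in [(34,13),(34,-13),(-34,13),(-34,-13)]],[np.round(proj(p,O+f*i+g*j+[0,0,14])).tolist() for i,j in [(68,28),(68,-28),(48,0)]])
E
python3 c.py
python3 - <<'E'
import cv2
f=cv2.imread('pics/w1.png')[160:310,230:360]; cv2.imwrite('pics/w1c.png',cv2.resize(f,None,fx=4,fy=4,interpolation=cv2.INTER_CUBIC))
E
```

```text
61 [[558.2, 217.7], [536.9, 208.0], [530.8, 273.8], [509.3, 264.1]]
[(np.float64(23.4), np.float64(24.3)), (np.float64(62.5), np.float64(-64.0)), (np.float64(66.1), np.float64(-84.7)), (np.float64(67.5), np.float64(-43.5)), (np.float64(62.5), np.float64(-63.8)), (np.float64(23.7), np.float64(24.3))]
39 [[587.0, 195.4], [540.1, 171.9], [572.6, 219.8], [526.9, 198.1], [568.4, 202.7], [542.5, 191.0]]
[(np.float64(52.4), np.float64(26.6)), (np.float64(28.4), np.float64(-59.5)), (np.float64(57.9), np.float64(-124.1)), (np.float64(60.2), np.float64(-2.6)), (np.float64(29.4), np.float64(-63.2)), (np.float64(50.6), np.float64(25.4)), (np.float64(20.0), np.float64(-21.4)), (np.float64(41.8), np.float64(-132.5)), (np.float64(17.6), np.float64(76.1)), (np.float64(41.7), np.float64(-173.7)), (np.float64(44.7), np.float64(5.6)), (np.float64(19.3), np.float64(-97.1)), (np.float64(41.7), np.float64(43.7)), (np.float64(17.1), np.float64(155.6)), (np.float64(28.4), np.float64(24.3))]
41 [[621.1, 17.9], [502.9, -42.5], [433.0, 90.4], [546.9, 156.5]]
[(np.float64(132.7), np.float64(27.1)), (np.float64(201.5), np.float64(-21.1)), (np.float64(150.2), np.float64(-62.3)), (np.float64(157.2), np.float64(-61.8)), (np.float64(203.8), np.float64(-102.5)), (np.float64(131.6), np.float64(-149.9))]
-64 [[283.0, 198.0], [315.0, 197.0], [282.0, 279.0], [318.0, 278.0]] [[268.0, 177.0], [330.0, 175.0], [299.0, 195.0]]
-65.5 [[284.0, 197.0], [316.0, 197.0], [281.0, 279.0], [317.0, 279.0]] [[270.0, 176.0], [332.0, 176.0], [301.0, 195.0]]
-67 [[285.0, 197.0], [317.0, 198.0], [280.0, 278.0], [315.0, 279.0]] [[272.0, 175.0], [334.0, 177.0], [302.0, 195.0]]
```

View pics/w1c.png

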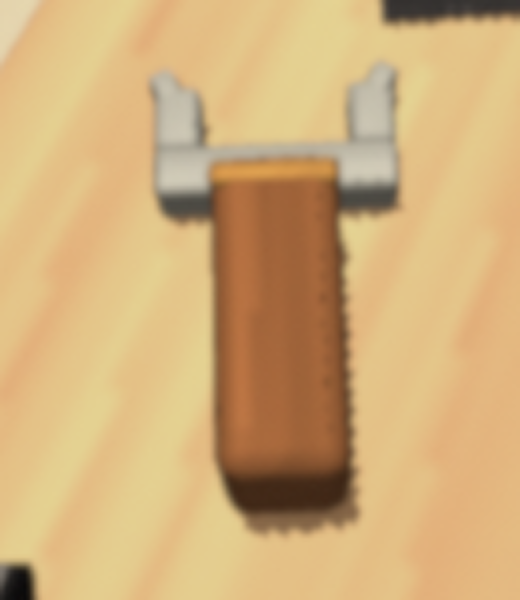

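Run:
```python
from h import *
az=-64.2
Rt=toolR(az,40)
T=grasp_tcp([527.5,254.9,51.5],az,40)
go(T-70*Rt[:,2],Rt); go(T,Rt)
```

```text
pos [489.4 310.1 155.5] xyz cm [-1.1, 1.62, 4.91] rot [0.001, -0.021, -0.02] deg 1.7 |d| 5.3
pos [489.4 310.1 155.5] xyz cm [-1.25, 1.61, 11.91] rot [0.001, -0.021, -0.02] deg 1.7 |d| 12.1
```

{"name": "apply_moves", "arguments": {"steps": [{"hand":0.8,"xyz":[-1.1,1.6,3.0],"delta_rot":[0,-0.021,-0.02]},{"hand":0.8,"xyz":[-1.1,1.6,4.9],"delta_rot":[0,-0.021,-0.02]},{"hand":0.8,"xyz":[-1.1,1.6,4.9],"delta_rot":[0,-0.021,-0.02]},{"hand":0.8,"xyz":[-1.1,1.6,4.9],"delta_rot":[0,-0.021,-0.02]},{"hand":0.8,"xyz":[-1.1,1.6,4.9],"delta_rot":[0,-0.021,-0.02]}]}}

```text
clock: 5.37
position: [507.9, 298.3, 109.3]
ee_rot: [-0.21, 0.917, -0.332, 0.078]
contact_force: [0.2, 0.7, 0.8]
gripper_width: 68.2
```

Run:
```python
from h import *
az=-64.2
Rt=toolR(az,40)
T=grasp_tcp([527.5,254.9,51.5],az,40)
go(T,Rt)
```

```text
pos [507.9 298.3 109.3] xyz cm [0.14, 0.05, 7.19] rot [0.003, 0.003, -0.002] deg 0.3 |d| 7.2
```

{"name": "apply_moves", "arguments": {"steps": [{"hand":0.8,"xyz":[0.14,0.05,2.5],"delta_rot":[0,0,0]},{"hand":0.8,"xyz":[0.14,0.05,5],"delta_rot":[0,0,0]},{"hand":0.8,"xyz":[0.14,0.05,6.5],"delta_rot":[0,0,0]},{"hand":0.8,"xyz":[0.14,0.05,7.1],"delta_rot":[0,0,0]},{"hand":0.8,"xyz":[0.14,0.05,7.1],"delta_rot":[0,0,0]},{"hand":0.8,"xyz":[0.14,0.05,7.1],"delta_rot":[0,0,0]}]}}

```text
clock: 5.87
position: [526.6, 257.9, 54.1]
ee_rot: [-0.21, 0.916, -0.332, 0.078]
contact_force: [0.1, 0.9, -0.1]
gripper_width: 68.2
```

Run:
```python
from h import *
az=-64.2
Rt=toolR(az,40)
T=grasp_tcp([527.5,254.9,51.5],az,40)
go(T,Rt)
p=get_image('wrist'); save(p,'w2')
```

```text
pos [526.6 257.9  54.1] xyz cm [0.04, -0.07, 0.1] rot [0.003, 0.003, -0.001] deg 0.3 |d| 0.1
```

View pics/w2.png

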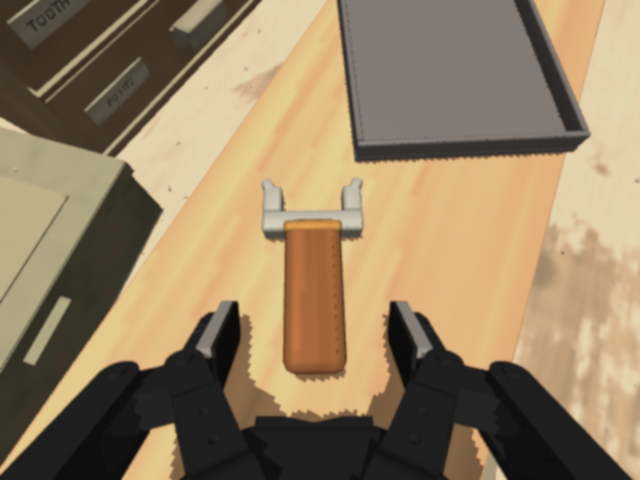

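{"name": "apply_moves", "arguments": {"steps": [{"hand":0.5,"xyz":[0,0,0],"delta_rot":[0,0,0]},{"hand":0.3,"xyz":[0,0,0],"delta_rot":[0,0,0]},{"hand":0,"xyz":[0,0,0],"delta_rot":[0,0,0]},{"hand":0,"xyz":[0,0,0],"delta_rot":[0,0,0]},{"hand":0,"xyz":[0,0,0],"delta_rot":[0,0,0]},{"hand":0,"xyz":[0,0,0],"delta_rot":[0,0,0]},{"hand":0,"xyz":[0,0,0],"delta_rot":[0,0,0]},{"hand":0,"xyz":[0,0,0],"delta_rot":[0,0,0]}]}}

```text
clock: 6.58
position: [526.2, 257.6, 53.4]
ee_rot: [-0.21, 0.916, -0.332, 0.077]
contact_force: [-2.5, 2.1, 5.0]
gripper_width: 25.2
```

Run:
```python
from h import *
p=get_image('wrist'); save(p,'w3'); s=telemetry.read_state(); print(s['position'],s['ee_rot'],s['gripper_width'],s['contact_force'])
```

```text
[526.20663892 257.56178732  53.42554909] [-0.21026279  0.91623937 -0.33212097  0.07739921] 25.144607722954103 [-3.5370421   3.119174    5.20203383]
```

View pics/w3.png

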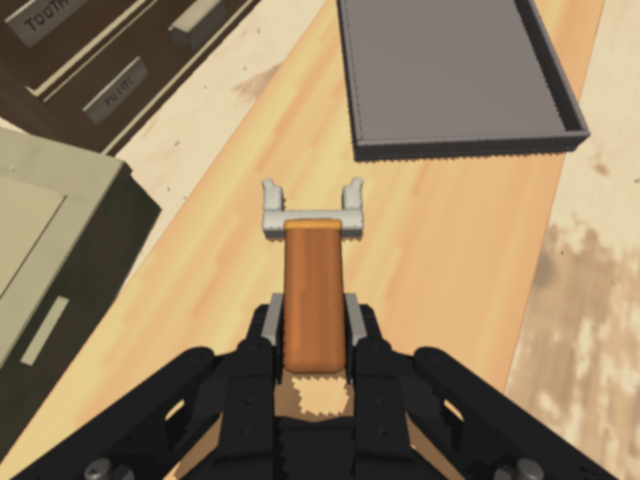

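```bash
cat >> h.py <<'E'
def forkpose(s=None,rel=None):
    s=s or telemetry.read_state()
    rel=rel or np.load('rel.npy',allow_pickle=True)
    R0=R.from_quat(s['ee_rot']).as_matrix()
    return s['position']+R0@rel[0], R0@rel[1]
def overlay(p,O,Rf,f):
    pts=[]
    for z,poly in [(36,[(34,13),(34,-13),(-34,-13),(-34,13)]),(14,[(68,28),(68,17),(48,16.5),(48,-16.5),(68,-17),(68,-28),(40,-28),(40,28)])]:
        q=np.array([proj(p,O+Rf@np.array([a,b,z])) for a,b in poly]); cv2.polylines(f,[np.round(q*16).astype(np.int32)],True,(0,255,0),1,cv2.LINE_AA,4)
    return f
E
python3 - <<'E'
from h import *
p=get_image('wrist'); s=telemetry.read_state()
R0=R.from_quat(s['ee_rot']).as_matrix(); zt=R0[:,2]; xt=R0[:,0]
print('lean',np.degrees(np.arcsin(np.hypot(zt[0],zt[1]))),'az z',np.degrees(np.arctan2(zt[1],zt[0])),'az -x-90',np.degrees(np.arctan2(-xt[1],-xt[0]))-90,'xz',xt[2])
az=np.radians(np.degrees(np.arctan2(-xt[1],-xt[0]))-90)
Rf=R.from_euler('z',az).as_matrix()
G=s['position']+3*zt
f=Rf[:,0]
for sgn in (16,):
    O=np.array([*(G+sgn*f)[:2],25]); print(O)
    im=overlay(p,O,Rf,p['frame'].copy())
    cv2.imwrite('pics/ov1.png',cv2.resize(im[160:400,220:420],None,fx=3,fy=2.5,interpolation=cv2.INTER_CUBIC))
np.save('rel.npy',np.array([R0.T@(O-s['position']),R0.T@Rf],dtype=object),allow_pickle=True)
E
```

```text
lean 39.87706905829729 az z -63.95554694297626 az -x-90 -64.10735496467856 xz -0.0022135583496666056
[534.04295734 241.44526321  25.        ]Traceback (most recent call last):
  File "<stdin>", line 13, in <module>
ValueError: could not broadcast input array from shape (3,3) into shape (3,)
```

View pics/ov1.png

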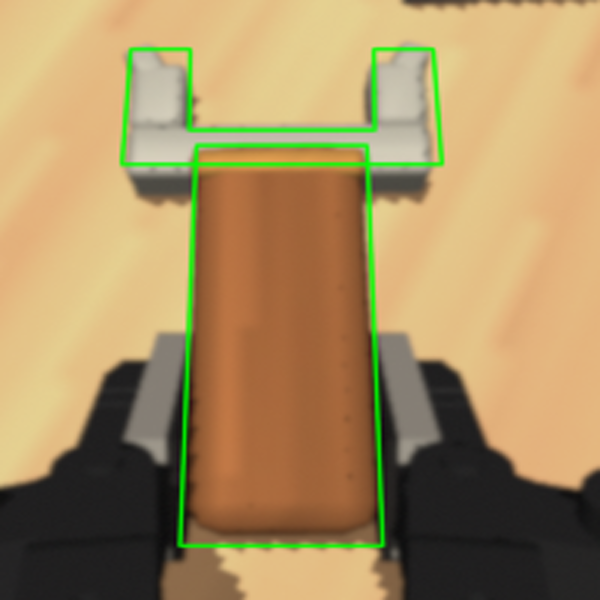

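```bash
sed -i "s/rel=rel or np.load('rel.npy',allow_pickle=True)/r=np.load('rel.npz'); rel=(r['t'],r['R'])/" h.py
cat >> h.py <<'E'
def gofork(O,az,s=None,pitch=0):
    "fork origin target, azimuth"
    s=s or telemetry.read_state(); r=np.load('rel.npz')
    Rf=R.from_euler('zy',[az,pitch],degrees=True).as_matrix()
    Rt=Rf@r['R'].T; P=np.array(O,float)-Rt@r['t']
    print('tcp target',np.round(P,1)); go(P,Rt,s)
E
python3 - <<'E'
from h import *
s=telemetry.read_state()
R0=R.from_quat(s['ee_rot']).as_matrix()
Rf=R.from_euler('z',-64.1,degrees=True).as_matrix()
O=np.array([534.0,241.4,25])
np.savez('rel.npz',t=R0.T@(O-s['position']),R=R0.T@Rf)
gofork(O+[0,0,110],-64.1)
f=np.array([np.cos(np.radians(-74)),np.sin(np.radians(-74)),0])
gofork(np.array([512,-171,110])-128*f,-74)
E
```

```text
tcp target [526.2 257.6 163.4]
pos [526.2 257.6  53.4] xyz cm [-0.02, -7.05, -8.44] rot [0.0, -0.0, 0.0] deg 0.0 |d| 11.0
tcp target [471.8 -30.7 138.4]
pos [526.2 257.6  53.4] xyz cm [17.46, -23.55, 8.55] rot [0.0, 0.111, 0.133] deg 9.9 |d| 30.5
```

{"name": "apply_moves", "arguments": {"steps": [{"hand":0,"xyz":[0,-1.5,-1.8],"delta_rot":[0,0,0]},{"hand":0,"xyz":[0,-4,-4.8],"delta_rot":[0,0,0]},{"hand":0,"xyz":[0,-6,-7.2],"delta_rot":[0,0,0]},{"hand":0,"xyz":[2,-8.5,-6],"delta_rot":[0,0.01,0.02]},{"hand":0,"xyz":[5,-11,-3],"delta_rot":[0,0.03,0.04]},{"hand":0,"xyz":[8,-14,0],"delta_rot":[0,0.06,0.07]},{"hand":0,"xyz":[11,-17,3],"delta_rot":[0,0.08,0.09]},{"hand":0,"xyz":[14,-20,6],"delta_rot":[0,0.1,0.11]},{"hand":0,"xyz":[16,-22,7.5],"delta_rot":[0,0.11,0.125]},{"hand":0,"xyz":[17.5,-23.5,8.5],"delta_rot":[0,0.111,0.133]},{"hand":0,"xyz":[17.5,-23.5,8.5],"delta_rot":[0,0.111,0.133]},{"hand":0,"xyz":[17.5,-23.5,8.5],"delta_rot":[0,0.111,0.133]}]}}

```text
clock: 7.68
position: [467.3, -35.3, 137.1]
ee_rot: [-0.128, 0.931, -0.338, 0.045]
contact_force: [0.2, -0.5, -2.0]
gripper_width: 25.1
```

Run:
```python
from h import *
s=telemetry.read_state(); print(s['clock'],s['position'],s['gripper_width'],s['joints'])
p=get_image('wrist'); save(p,'w4'); 
np.save('cam.npy',np.array([p['fx'],p['fy'],p['cx'],p['cy'],*p['origin'],*p['orientation']]))
O,Rf=forkpose(s); print(O,R.from_matrix(Rf).as_euler('zyx',degrees=True))
cv2.imwrite('pics/w4o.png',overlay(p,O,Rf,p['frame'].copy()))
for l in ['ledge','groove','ring_center','clip_center','clip_tab','fork_notch','spindle_stand']:
    print(l,[(np.round(q['xyz'],1),round(q['confidence'],2)) for q in nets.pinpoint(p,l)[:2]])
```

```text
7.6833 [467.34609956 -35.26499301 137.12804046] 25.078531356906147 [ 0.50850838  0.29648033 -0.93153177  0.99735243 -0.83476195 -1.10961434]
[471.95451809 -52.60877994 108.69792908] [-74.44175452   0.30472386  -0.08268036]
ledge [(array([ 522.8, -202.6,   63. ]), 0.63), (array([471.1, -55.2, 111.9]), 0.47)]
groove [(array([ 537.1, -263.1,   61.2]), 0.57)]
ring_center []
clip_center [(array([ 521.4, -209.1,   61.5]), 0.78)]
clip_tab [(array([ 513.3, -173. ,   66.9]), 0.97), (array([669.1, -75.9,   3.5]), 0.15)]
fork_notch [(array([485.5, -97.3, 113.2]), 0.63)]
spindle_stand [(array([ 535.4, -260.8,   24.4]), 0.8), (array([ 510.8, -171.8,   68.5]), 0.37)]
```

View pics/w4o.png

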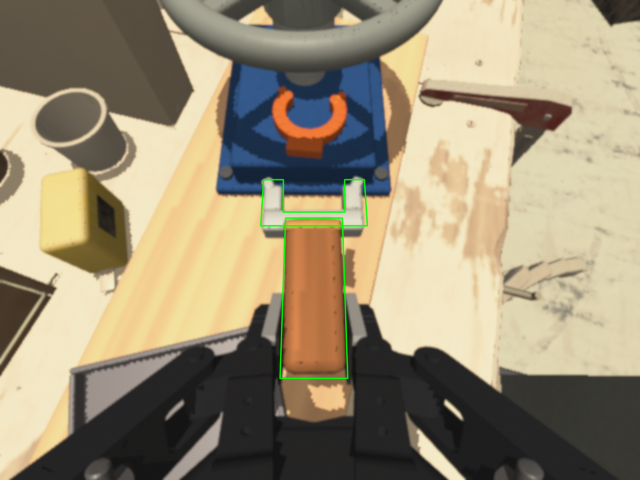

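Run:
```python
import cv2
f=cv2.imread('pics/w4.png')[50:210,200:410]; cv2.imwrite('pics/w4c.png',cv2.resize(f,None,fx=3.8,fy=3.7,interpolation=cv2.INTER_CUBIC))
```

```text
(no output)
```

View pics/w4c.png

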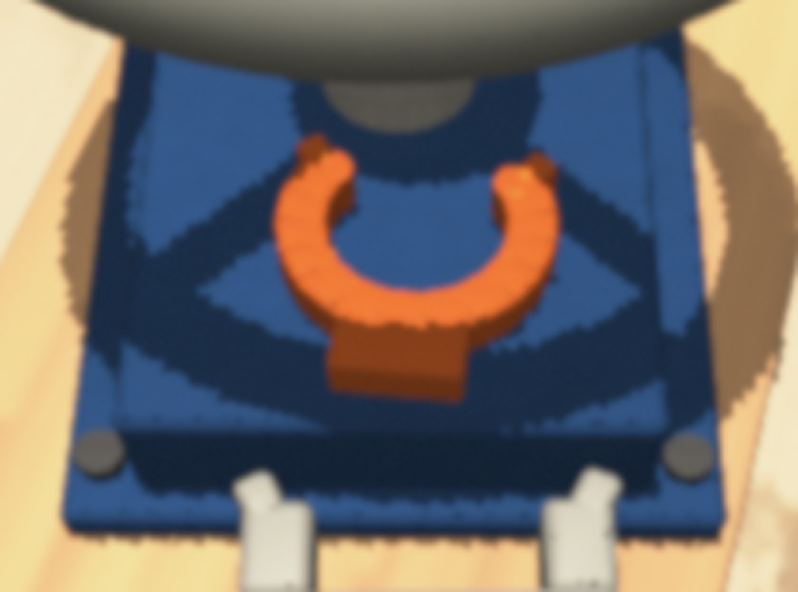

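Run:
```python
from h import *
c=np.load('cam.npy'); p=dict(fx=c[0],fy=c[1],cx=c[2],cy=c[3],origin=c[4:7],orientation=c[7:11])
W=lambda u,v,z: ray(p,(200+u/3.8,50+v/3.7),z)
def pr(n,a,b):
    print(n,np.round(a[:2],1),np.round(b[:2],1),'mid',np.round((a+b)[:2]/2,1),'len',round(np.linalg.norm(a-b),1),'az',np.degrees(np.arctan2(*(a-b)[1::-1]))-90)
pr('tab top',W(330,378,70),W(465,392,70))
pr('tab bot',W(330,390,60),W(462,404,60))
pr('block front',W(120,433,60),W(668,435,60))
pr('foot front',W(65,523,35),W(722,528,35))
pr('bolts',W(100,450,38),W(688,455,38))
pr('C sides',W(275,225,68),W(560,232,68))
# template projections
for G in [(538,-260)]:
  for az in (-73,-74,-75):
    f=np.array([np.cos(np.radians(az)),np.sin(np.radians(az)),0]);g=np.array([-f[1],f[0],0]);O=np.array([*G,25.])
    for n,x,y,z in [('blkL',-100,58,35),('blkR',-100,-58,35),('footL',-108,75,10),('footR',-108,-75,10)]:
        q=proj(p,O+x*f+y*g+[0,0,z]); print(az,n,np.round([(q[0]-200)*3.8,(q[1]-50)*3.7]))
```

```text
tab top [ 524.9 -167.1] [ 497.9 -171.1] mid [ 511.4 -169.1] len 27.3 az -81.51861339883386
tab bot [ 526.8 -171. ] [ 499.3 -175. ] mid [ 513. -173.] len 27.8 az -81.65357788868354
block front [ 565.2 -148.9] [ 456.4 -179. ] mid [ 510.8 -164. ] len 112.9 az -74.53946511562575
foot front [ 579.7 -137.2] [ 438.9 -175.4] mid [ 509.3 -156.3] len 145.9 az -74.81969185339574
bolts [ 577.8 -155.9] [ 450.2 -190.4] mid [ 514.  -173.1] len 132.2 az -74.87582242063081
C sides [ 548.7 -203.7] [ 489.5 -218.4] mid [ 519.1 -211.1] len 60.9 az -76.0562347709021
-73 blkL [122. 440.]
-73 blkR [685. 429.]
-73 footL [ 68. 533.]
-73 footR [743. 520.]
-74 blkL [114. 436.]
-74 blkR [677. 434.]
-74 footL [ 60. 529.]
-74 footR [735. 525.]
-75 blkL [106. 432.]
-75 blkR [669. 438.]
-75 footL [ 52. 523.]
-75 footR [727. 530.]
```

Run:
```python
from h import *
a=np.radians(-81.5); fc=np.array([np.cos(a),np.sin(a),0])
gofork(np.array([512,-171,64])-78*fc,-81.5)
```

```text
tcp target [497.9 -76.1  92.4]
pos [471.2 -29.9 137.9] xyz cm [-1.29, -1.06, 6.81] rot [0.0, 0.083, 0.101] deg 7.5 |d| 7.0
```

{"name": "apply_moves", "arguments": {"steps": [{"hand":0,"xyz":[-0.3,-0.3,1.7],"delta_rot":[0,0.02,0.025]},{"hand":0,"xyz":[-0.6,-0.5,3.4],"delta_rot":[0,0.042,0.05]},{"hand":0,"xyz":[-1.0,-0.8,5.1],"delta_rot":[0,0.065,0.08]},{"hand":0,"xyz":[-1.3,-1.06,6.5],"delta_rot":[0,0.083,0.101]},{"hand":0,"xyz":[-1.3,-1.06,6.8],"delta_rot":[0,0.083,0.101]},{"hand":0,"xyz":[-1.3,-1.06,6.8],"delta_rot":[0,0.083,0.101]},{"hand":0,"xyz":[-1.3,-1.06,6.8],"delta_rot":[0,0.083,0.101]},{"hand":0,"xyz":[-1.3,-1.06,6.8],"delta_rot":[0,0.083,0.101]}]}}

```text
clock: 8.75
position: [497.4, -76.5, 93.1]
ee_rot: [-0.069, 0.938, -0.34, 0.026]
contact_force: [-0.6, 0.2, -2.9]
gripper_width: 25.3
```

Run:
```python
from h import *
p=get_image('wrist'); save(p,'w5'); s=telemetry.read_state(); print(s['contact_force'],s['clock'])
np.save('cam.npy',np.array([p['fx'],p['fy'],p['cx'],p['cy'],*p['origin'],*p['orientation']]))
O,Rf=forkpose(s); print(O,R.from_matrix(Rf).as_euler('zyx',degrees=True))
im=overlay(p,O,Rf,p['frame'].copy())
cv2.imwrite('pics/w5c.png',cv2.resize(im[20:270,190:430],None,fx=3,fy=2.4,interpolation=cv2.INTER_CUBIC))
for l in ['clip_center','clip_tab','groove']:
    print(l,[(np.round(q['xyz'],1),round(q['confidence'],2)) for q in nets.pinpoint(p,l)[:2]])
a=np.radians(-81.5); fc=np.array([np.cos(a),np.sin(a),0])
gofork(np.array([512,-171,62])-78*fc,-81.5)
```

```text
[-0.24446626  0.03545581 -1.69709699] 8.8
[500.08900671 -94.20626757  64.81550092] [-8.14930693e+01 -2.83546637e-02  1.35938542e-02]
clip_center []
clip_tab [(array([ 512.7, -169.7,   68. ]), 0.83)]
groove [(array([ 535.7, -265.3,   60.1]), 0.81)]
tcp target [497.9 -76.1  90.4]
pos [497.5 -76.6  93.2] xyz cm [-0.04, 0.21, 0.19] rot [0.0, 0.0, -0.001] deg 0.0 |d| 0.3
```

View pics/w5c.png

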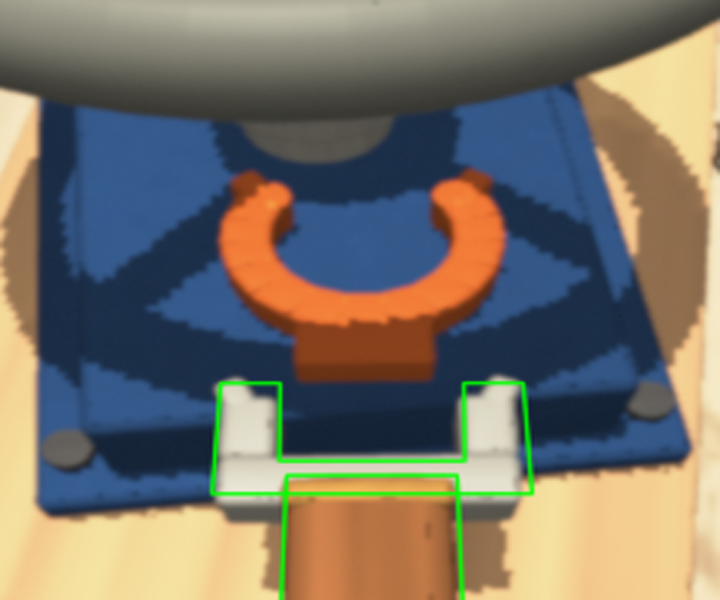

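Run:
```python
from h import *
a=np.radians(-81.5); fc=np.array([np.cos(a),np.sin(a),0])
for d in (76,50): gofork(np.array([513.3,-171,62])-d*fc,-81.5)
```

```text
tcp target [499.5 -78.1  90.4]
pos [497.5 -76.6  93.2] xyz cm [-0.17, 0.04, 0.33] rot [0.0, 0.0, -0.001] deg 0.0 |d| 0.4
tcp target [ 503.3 -103.8   90.4]
pos [497.5 -76.6  93.2] xyz cm [-0.17, -1.95, 2.0] rot [0.0, 0.0, -0.001] deg 0.0 |d| 2.8
```

{"name": "apply_moves", "arguments": {"steps": [{"hand":0,"xyz":[-0.17,0.04,0.33],"delta_rot":[0,0,0]},{"hand":0,"xyz":[-0.17,0.04,0.33],"delta_rot":[0,0,0]},{"hand":0,"xyz":[-0.17,0.04,0.33],"delta_rot":[0,0,0]},{"hand":0,"xyz":[-0.17,-0.66,0.9],"delta_rot":[0,0,0]},{"hand":0,"xyz":[-0.17,-1.3,1.45],"delta_rot":[0,0,0]},{"hand":0,"xyz":[-0.17,-1.95,2.0],"delta_rot":[0,0,0]},{"hand":0,"xyz":[-0.17,-1.95,2.0],"delta_rot":[0,0,0]},{"hand":0,"xyz":[-0.17,-1.95,2.0],"delta_rot":[0,0,0]},{"hand":0,"xyz":[-0.17,-1.95,2.0],"delta_rot":[0,0,0]}]}}

```text
clock: 9.7
position: [503.2, -104.6, 89.9]
ee_rot: [-0.068, 0.938, -0.34, 0.026]
contact_force: [-0.8, 0.4, -3.0]
gripper_width: 25.3
```

```bash
cat > look.py <<'E'
import sys
from h import *
n=sys.argv[1]
p=get_image('wrist'); save(p,n); s=telemetry.read_state(); print('F',np.round(s['contact_force'],1),'T',np.round(s['wrist_torque'],2),s['clock'],s['gripper_width'])
np.save('cam.npy',np.array([p['fx'],p['fy'],p['cx'],p['cy'],*p['origin'],*p['orientation']]))
O,Rf=forkpose(s); e=R.from_matrix(Rf).as_euler('zyx',degrees=True); print('fork',np.round(O,1),np.round(e,2))
G=np.array([538,-260,0]);az=np.radians(-74.6);f=np.array([np.cos(az),np.sin(az),0]);g=np.array([-f[1],f[0],0])
N=O+Rf@np.array([48,0,7])-G; print('notch along',round(N@f,1),'lat',round(N@g,1))
im=overlay(p,O,Rf,p['frame'].copy())
cv2.imwrite(f'pics/{n}c.png',cv2.resize(im[20:270,190:430],None,fx=3,fy=2.4,interpolation=cv2.INTER_CUBIC))
for l in sys.argv[2:]:
    print(l,[(np.round(q['xyz'],1),round(q['confidence'],2)) for q in nets.pinpoint(p,l)[:2]])
E
python3 look.py w6
```

```text
F [ 0.4  0.3 -1.8] T [ 1.7   0.26 -0.01] 9.75 25.03288169579592
fork [ 505.8 -122.1   61.5] [-8.158e+01  1.000e-02  0.000e+00]
notch along -93.9 lat -0.2
```

View pics/w6c.png

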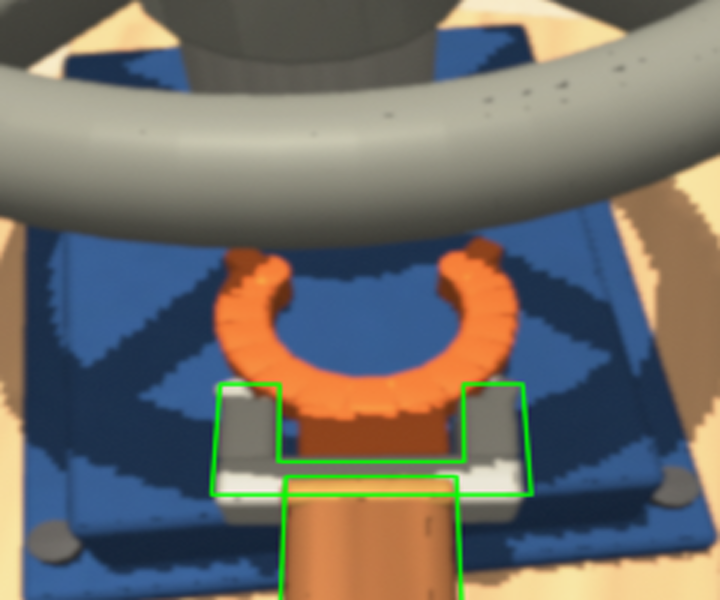

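```bash
cat > wp.py <<'E'
import sys
from h import *
s=telemetry.read_state()
G=np.array([538,-260,0]);az=np.radians(-74.6);f=np.array([np.cos(az),np.sin(az),0]);g=np.array([-f[1],f[0],0])
for a in sys.argv[1:]:
    al,la,z,az2=map(float,a.split(','))
    b=np.radians(az2); O=G+f*al+g*la-48*np.array([np.cos(b),np.sin(b),0])+[0,0,z]
    print(a,end=' '); gofork(O,az2,s)
E
python3 wp.py -- -91,-0.3,62,-81 -88,-0.3,62,-79 -84,-0.2,62,-77 -80,0,62,-74.6 -76,0,62,-74.6 -72,0,62,-74.6| grep -o 'xyz.*'
```

```text
Traceback (most recent call last):
  File "wp.py", line 6, in <module>
    al,la,z,az2=map(float,a.split(','))
    ^^^^^^^^^^^
ValueError: could not convert string to float: '--'
```

```bash
python3 wp.py  -91,-0.3,62,-81 -88,-0.3,62,-79 -84,-0.2,62,-77 -80,0,62,-74.6 -76,0,62,-74.6 -72,0,62,-74.6| grep -o 'xyz.*'
```

```text
xyz cm [0.04, -0.25, 0.14] rot [0.0, -0.007, -0.008] deg 0.6 |d| 0.3
xyz cm [0.23, -0.48, 0.34] rot [0.0, -0.029, -0.034] deg 2.6 |d| 0.6
xyz cm [0.41, -0.8, 0.6] rot [-0.0, -0.051, -0.061] deg 4.6 |d| 1.1
xyz cm [0.61, -1.12, 0.87] rot [-0.0, -0.078, -0.093] deg 7.0 |d| 1.5
xyz cm [0.56, -1.43, 1.12] rot [-0.0, -0.078, -0.093] deg 7.0 |d| 1.9
xyz cm [0.51, -1.73, 1.38] rot [-0.0, -0.078, -0.093] deg 7.0 |d| 2.3
```

{"name": "apply_moves", "arguments": {"steps": [{"hand":0,"xyz":[0.04,-0.25,0.14],"delta_rot":[0,-0.007,-0.008]},{"hand":0,"xyz":[0.14,-0.37,0.24],"delta_rot":[0,-0.018,-0.021]},{"hand":0,"xyz":[0.23,-0.48,0.34],"delta_rot":[0,-0.029,-0.034]},{"hand":0,"xyz":[0.32,-0.64,0.47],"delta_rot":[0,-0.04,-0.047]},{"hand":0,"xyz":[0.41,-0.8,0.6],"delta_rot":[0,-0.051,-0.061]},{"hand":0,"xyz":[0.51,-0.96,0.73],"delta_rot":[0,-0.065,-0.077]},{"hand":0,"xyz":[0.61,-1.12,0.87],"delta_rot":[0,-0.078,-0.093]},{"hand":0,"xyz":[0.58,-1.28,1.0],"delta_rot":[0,-0.078,-0.093]},{"hand":0,"xyz":[0.56,-1.43,1.12],"delta_rot":[0,-0.078,-0.093]},{"hand":0,"xyz":[0.51,-1.73,1.38],"delta_rot":[0,-0.078,-0.093]},{"hand":0,"xyz":[0.51,-1.73,1.38],"delta_rot":[0,-0.078,-0.093]},{"hand":0,"xyz":[0.51,-1.73,1.38],"delta_rot":[0,-0.078,-0.093]}]}}

```text
clock: 10.75
position: [501.7, -127.2, 90.5]
ee_rot: [-0.125, 0.932, -0.338, 0.047]
contact_force: [0.4, 1.0, -3.3]
gripper_width: 24.9
```

```bash
python3 look.py w7; python3 wp.py -68,0,62,-74.6 -60,0,62,-74.6 -50,0,62,-74.6 -40,0,62,-74.6 -38.5,0,62,-74.6| grep -o 'xyz.*'
```

```text
F [-0.  -0.3 -2. ] T [1.64 0.45 0.  ] 10.8 25.33041171821994
fork [ 506.3 -144.4   62. ] [-7.464e+01 -1.000e-02 -3.000e-02]
notch along -71.9 lat 0.2
xyz cm [0.02, -0.3, 0.25] rot [-0.0, -0.0, -0.001] deg 0.0 |d| 0.4
xyz cm [0.02, -0.91, 0.76] rot [-0.0, -0.0, -0.001] deg 0.0 |d| 1.2
xyz cm [0.02, -1.68, 1.41] rot [-0.0, -0.0, -0.001] deg 0.0 |d| 2.2
xyz cm [0.02, -2.45, 2.05] rot [-0.0, -0.0, -0.001] deg 0.0 |d| 3.2
xyz cm [0.02, -2.56, 2.14] rot [-0.0, -0.0, -0.001] deg 0.0 |d| 3.3
```

View pics/w7c.png

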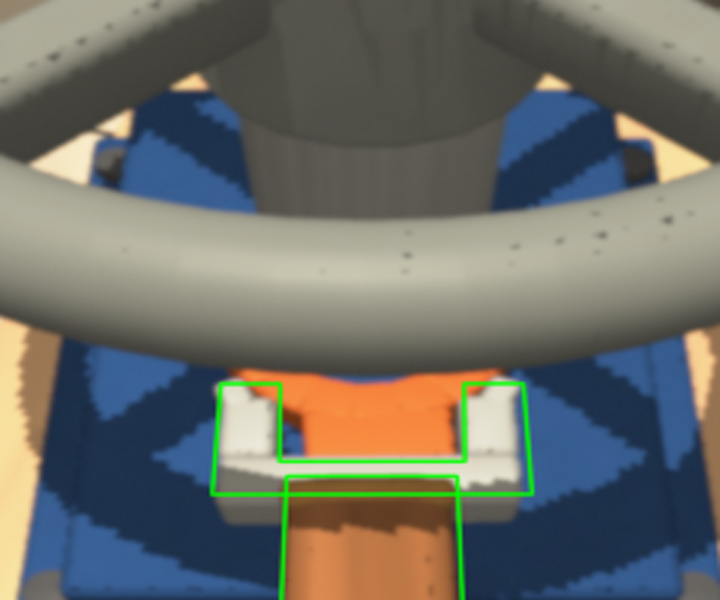

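{"name": "apply_moves", "arguments": {"steps": [{"hand":0,"xyz":[0,-0.3,0.25],"delta_rot":[0,0,0]},{"hand":0,"xyz":[0,-0.6,0.5],"delta_rot":[0,0,0]},{"hand":0,"xyz":[0,-0.9,0.75],"delta_rot":[0,0,0]},{"hand":0,"xyz":[0,-1.15,0.97],"delta_rot":[0,0,0]},{"hand":0,"xyz":[0,-1.4,1.18],"delta_rot":[0,0,0]},{"hand":0,"xyz":[0,-1.68,1.41],"delta_rot":[0,0,0]},{"hand":0,"xyz":[0,-1.68,1.41],"delta_rot":[0,0,0]}]}}

```text
clock: 11.38
position: [506.9, -148.4, 90.3]
ee_rot: [-0.125, 0.932, -0.338, 0.046]
contact_force: [-1.9, 2.1, -0.7]
gripper_width: 25.0
```

```bash
python3 look.py w8; python3 wp.py -45,0,62,-74.6 -40,0,62,-74.6 -38.5,0,62,-74.6| grep -o 'xyz.*'
```

```text
F [-0.9  2.  -0.8] T [ 1.92  0.75 -0.25] 11.4333 25.68553717335873
fork [ 511.6 -165.7   61.8] [-7.464e+01  2.000e-02  0.000e+00]
notch along -49.9 lat -0.4
xyz cm [-0.04, -0.39, 0.3] rot [0.0, -0.001, -0.0] deg 0.0 |d| 0.5
xyz cm [-0.04, -0.77, 0.62] rot [0.0, -0.001, -0.0] deg 0.0 |d| 1.0
xyz cm [-0.04, -0.89, 0.72] rot [0.0, -0.001, -0.0] deg 0.0 |d| 1.1
```

View pics/w8.png

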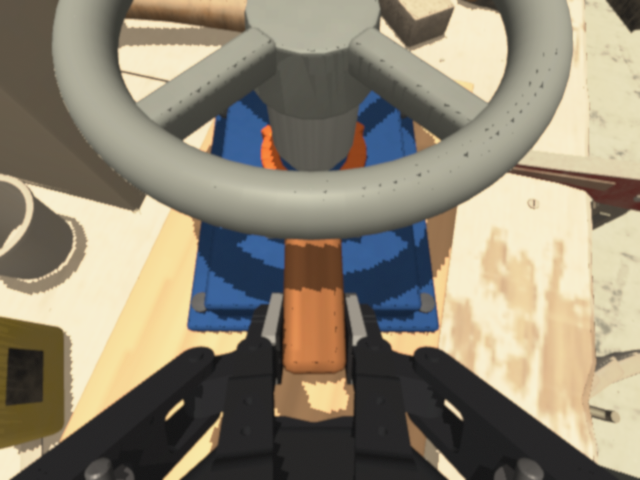

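{"name": "apply_moves", "arguments": {"steps": [{"hand":0,"xyz":[0,-0.15,0.13],"delta_rot":[0,0,0]},{"hand":0,"xyz":[0,-0.3,0.25],"delta_rot":[0,0,0]},{"hand":0,"xyz":[0,-0.45,0.37],"delta_rot":[0,0,0]},{"hand":0,"xyz":[0,-0.6,0.49],"delta_rot":[0,0,0]},{"hand":0,"xyz":[0,-0.76,0.62],"delta_rot":[0,0,0]},{"hand":0,"xyz":[0,-0.76,0.62],"delta_rot":[0,0,0]},{"hand":0,"xyz":[0,-0.76,0.62],"delta_rot":[0,0,0]}]}}

```text
clock: 12.02
position: [509.9, -157.6, 90.4]
ee_rot: [-0.125, 0.932, -0.338, 0.047]
contact_force: [-0.2, 0.9, -1.7]
gripper_width: 25.3
```

```bash
python3 look.py w9 clip_center clip; python3 wp.py -39,0,62,-74.6 -38,0,62,-74.6 -37,0,62,-74.6| grep -o 'xyz.*'
```

```text
F [-1.1  1.9 -2.6] T [ 2.04  0.6  -0.05] 12.0667 25.199387894753876
fork [ 514.6 -174.9   62. ] [-7.462e+01 -1.000e-02 -1.000e-02]
notch along -40.2 lat 0.1
clip_center []
clip []
xyz cm [0.01, -0.09, 0.09] rot [-0.0, -0.0, -0.0] deg 0.0 |d| 0.1
xyz cm [0.01, -0.17, 0.15] rot [-0.0, -0.0, -0.0] deg 0.0 |d| 0.2
xyz cm [0.01, -0.25, 0.21] rot [-0.0, -0.0, -0.0] deg 0.0 |d| 0.3
```

View pics/w9.png

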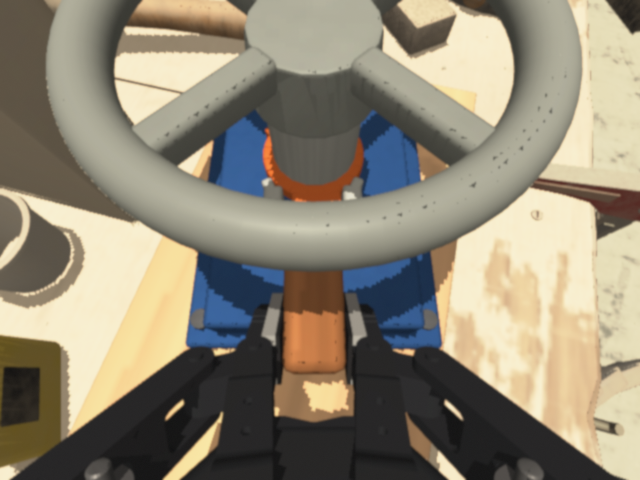

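{"name": "apply_moves", "arguments": {"steps": [{"hand":0,"xyz":[0,-0.06,0.05],"delta_rot":[0,0,0]},{"hand":0,"xyz":[0,-0.12,0.1],"delta_rot":[0,0,0]},{"hand":0,"xyz":[0,-0.18,0.15],"delta_rot":[0,0,0]},{"hand":0,"xyz":[0,-0.18,0.15],"delta_rot":[0,0,0]}]}}

```text
clock: 12.5
position: [510.1, -158.0, 90.2]
ee_rot: [-0.127, 0.932, -0.337, 0.047]
contact_force: [-6.5, 12.1, 4.4]
gripper_width: 25.5
```

```bash
python3 look.py w10
```

```text
F [-6.1 10.8  3.9] T [ 3.01  1.63 -0.78] 12.55 25.448266674373826
fork [ 514.8 -175.2   61.7] [-7.44e+01  2.00e-02  1.20e-01]
notch along -39.8 lat 0.3
```

```bash
python3 wp.py -45,0.2,62.3,-74.6 -55,0.2,62.3,-74.6 -75,0.2,62.5,-74.6 -105,0,63,-74.6 -125,0,72,-74.6| grep -o 'xyz.*'
```

```text
xyz cm [-0.01, 0.37, -0.37] rot [0.002, 0.002, 0.002] deg 0.2 |d| 0.5
xyz cm [-0.01, 1.14, -1.01] rot [0.002, 0.002, 0.002] deg 0.2 |d| 1.5
xyz cm [-0.02, 2.66, -2.31] rot [0.002, 0.002, 0.002] deg 0.2 |d| 3.5
xyz cm [-0.01, 4.93, -4.26] rot [0.002, 0.002, 0.002] deg 0.2 |d| 6.5
xyz cm [-0.02, 5.9, -6.23] rot [0.002, 0.002, 0.002] deg 0.2 |d| 8.6
```

View pics/w10.png

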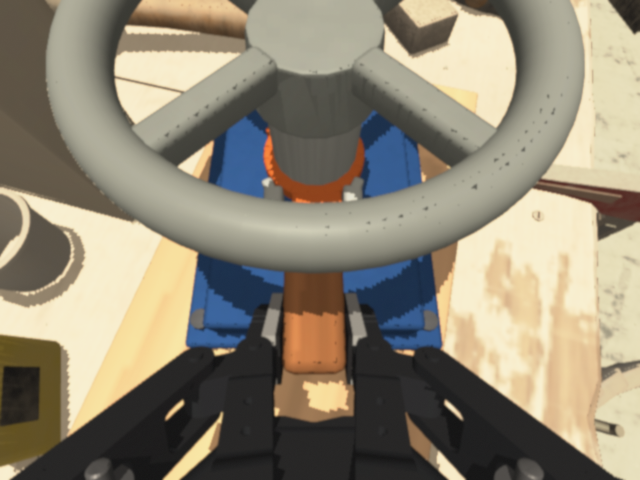

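{"name": "apply_moves", "arguments": {"steps": [{"hand":0,"xyz":[0,0.37,-0.33],"delta_rot":[0,0,0]},{"hand":0,"xyz":[0,0.75,-0.67],"delta_rot":[0,0,0]},{"hand":0,"xyz":[0,1.14,-1.01],"delta_rot":[0,0,0]},{"hand":0,"xyz":[0,1.9,-1.65],"delta_rot":[0,0,0]},{"hand":0,"xyz":[0,2.66,-2.3],"delta_rot":[0,0,0]},{"hand":0,"xyz":[0,3.8,-3.3],"delta_rot":[0,0,0]},{"hand":0,"xyz":[0,4.93,-4.3],"delta_rot":[0,0,0]},{"hand":0,"xyz":[0,5.9,-6.2],"delta_rot":[0,0,0]},{"hand":0,"xyz":[0,5.9,-6.2],"delta_rot":[0,0,0]},{"hand":0,"xyz":[0,5.9,-6.2],"delta_rot":[0,0,0]}]}}

```text
clock: 13.38
position: [488.5, -76.5, 100.6]
ee_rot: [-0.126, 0.931, -0.338, 0.048]
contact_force: [0.0, -0.0, -2.9]
gripper_width: 25.1
```

```bash
python3 look.py w11 clip_center clip_tab groove
python3 - <<'E'
from h import *
for n in ['top','scene']:
    p=get_image(n)
    for l in ['clip_center','clip_tab']: print(n,l,[(np.round(q['xyz'],1),round(q['confidence'],2)) for q in nets.pinpoint(p,l)[:2]])
    if n=='top': cv2.imwrite('pics/t11.png',cv2.resize(p['frame'][210:320,350:480],None,fx=5,fy=5,interpolation=cv2.INTER_CUBIC))
E
```

```text
F [-0.3 -0.3 -2.1] T [ 1.67  0.48 -0.04] 13.4333 25.18307334882853
fork [492.9 -94.7  72. ] [-7.457e+01 -3.000e-02 -3.000e-02]
notch along -123.3 lat 0.4
clip_center [(array([ 540.7, -257.2,   56.9]), 0.72)]
clip_tab [(array([ 527.3, -221.2,   67.5]), 0.89)]
groove [(array([ 536.9, -262.5,   60.2]), 0.85)]
top clip_center [(array([ 536.7, -263.6,   62. ]), 0.54)]
top clip_tab [(array([ 526.4, -221.2,   61.5]), 0.43), (array([532.4,   4.5,   0.9]), 0.36)]
scene clip_center [(array([ 534.6, -261.9,   61.2]), 0.66), (array([ 542. , -263.6,   58.1]), 0.51)]
scene clip_tab [(array([ 522.9, -200.1,   61.9]), 0.65), (array([ 526.1, -222.9,   66.3]), 0.6)]
```

View pics/w11.png

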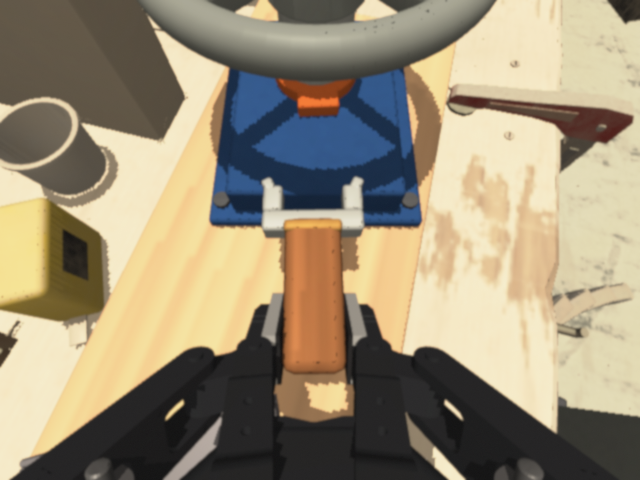

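View pics/t11.png

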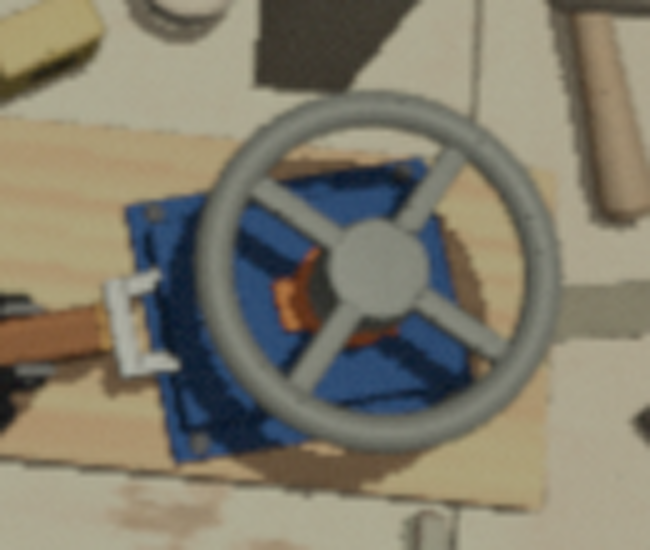

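Run:
```python
from h import *
c=np.load('cam.npy'); p=dict(fx=c[0],fy=c[1],cx=c[2],cy=c[3],origin=c[4:7],orientation=c[7:11])
az=np.radians(-74.6);f=np.array([np.cos(az),np.sin(az),0]);g=np.array([-f[1],f[0],0]);G=np.array([538,-260,0])
im=cv2.imread('pics/w11.png'); 
for al in (-40,-45):
  q=np.array([proj(p,G+f*al+g*y+[0,0,70]) for y in (14,-14)]); print(al,q.round(1).tolist()); cv2.polylines(im,[q.round().astype(np.int32)],False,(0,255,0) if al==-40 else (255,255,0),1)
q=np.array([proj(p,G+f*-100+g*y+[0,0,60]) for y in (58,-58)]); cv2.polylines(im,[q.round().astype(np.int32)],False,(0,255,0),1)
cv2.imwrite('pics/w11c.png',cv2.resize(im[40:240,200:430],None,fx=3,fy=3,interpolation=cv2.INTER_CUBIC))
gofork([518.5,67,95],-62); gofork([518.5,67,45],-62)
```

```text
-40 [[294.8, 109.5], [336.6, 109.5]]
-45 [[294.6, 115.4], [336.7, 115.4]]
tcp target [510.1  82.9 123.4]
pos [487.8 -78.4 100.1] xyz cm [-6.42, 9.99, -11.37] rot [-0.001, -0.142, -0.17] deg 12.7 |d| 16.4
tcp target [510.1  82.9  73.4]
pos [487.8 -78.4 100.1] xyz cm [-6.41, 13.2, -7.54] rot [-0.001, -0.142, -0.17] deg 12.7 |d| 16.5
```

View pics/w11c.png

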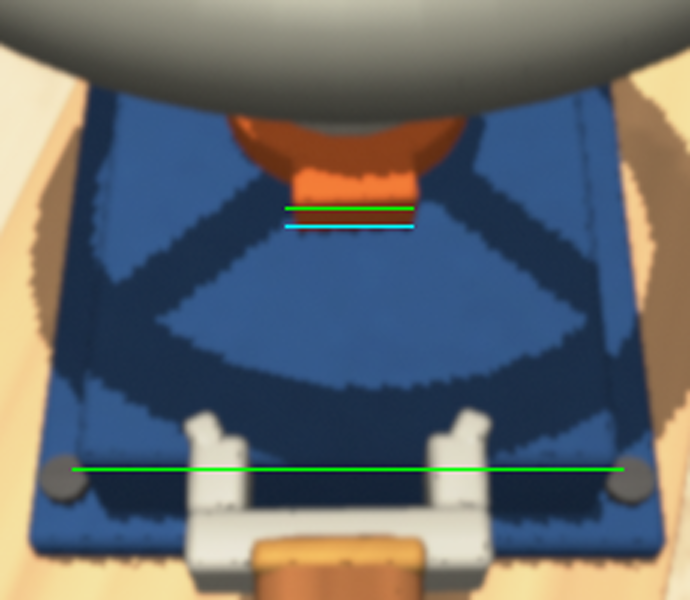

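{"name": "apply_moves", "arguments": {"steps": [{"hand":0,"xyz":[0,-0.8,-2.0],"delta_rot":[0,0,0]},{"hand":0,"xyz":[-1,0.5,-4.5],"delta_rot":[0,-0.02,-0.025]},{"hand":0,"xyz":[-2.2,2.5,-6.5],"delta_rot":[0,-0.05,-0.06]},{"hand":0,"xyz":[-3.5,4.8,-8],"delta_rot":[0,-0.08,-0.1]},{"hand":0,"xyz":[-5,7.3,-9.7],"delta_rot":[0,-0.11,-0.135]},{"hand":0,"xyz":[-6,9.3,-11],"delta_rot":[0,-0.135,-0.16]},{"hand":0,"xyz":[-6.4,10,-11.4],"delta_rot":[0,-0.142,-0.17]},{"hand":0,"xyz":[-6.4,11.5,-9.5],"delta_rot":[0,-0.142,-0.17]},{"hand":0,"xyz":[-6.4,13.2,-7.5],"delta_rot":[0,-0.142,-0.17]},{"hand":0,"xyz":[-6.4,13.2,-7.5],"delta_rot":[0,-0.142,-0.17]},{"hand":0,"xyz":[-6.4,13.2,-7.5],"delta_rot":[0,-0.142,-0.17]},{"hand":0,"xyz":[-6.4,13.2,-7.5],"delta_rot":[0,-0.142,-0.17]}]}}

```text
clock: 14.88
position: [510.4, 82.6, 74.1]
ee_rot: [-0.227, 0.912, -0.331, 0.084]
contact_force: [-0.1, 0.4, -2.4]
gripper_width: 25.1
```

Run:
```python
from h import *
p=get_image('wrist'); save(p,'w12'); s=telemetry.read_state(); print(s['clock'],s['contact_force'])
O,Rf=forkpose(s); print(O,R.from_matrix(Rf).as_euler('zyx',degrees=True))
az=np.radians(-62);f=np.array([np.cos(az),np.sin(az),0]);g=np.array([-f[1],f[0],0]);T=np.array([526.5,52,41])
im=p['frame'].copy()
q=np.array([proj(p,T+f*a+g*b) for a,b in [(75,68),(75,-68),(-75,-68),(-75,68)]]); cv2.polylines(im,[q.round().astype(np.int32)],True,(0,255,0),1); cv2.imwrite('pics/w12o.png',im)
for z in (35,30,28.5): gofork([518.5,67,z],-62)
```

```text
14.9333 [ 0.58709038 -0.88612942 -1.76339343]
[519.10213132  67.21247884  46.03989278] [-6.19785412e+01 -1.11660852e-01 -1.59960000e-03]
tcp target [510.1  82.9  63.4]
pos [510.7  83.1  74.5] xyz cm [0.06, 0.71, 0.84] rot [-0.001, 0.002, -0.001] deg 0.1 |d| 1.1
tcp target [510.1  82.9  58.4]
pos [510.7  83.1  74.5] xyz cm [0.06, 1.03, 1.22] rot [-0.001, 0.002, -0.001] deg 0.1 |d| 1.6
tcp target [510.1  82.9  56.9]
pos [510.7  83.1  74.5] xyz cm [0.06, 1.13, 1.34] rot [-0.001, 0.002, -0.001] deg 0.1 |d| 1.8
```

View pics/w12o.png

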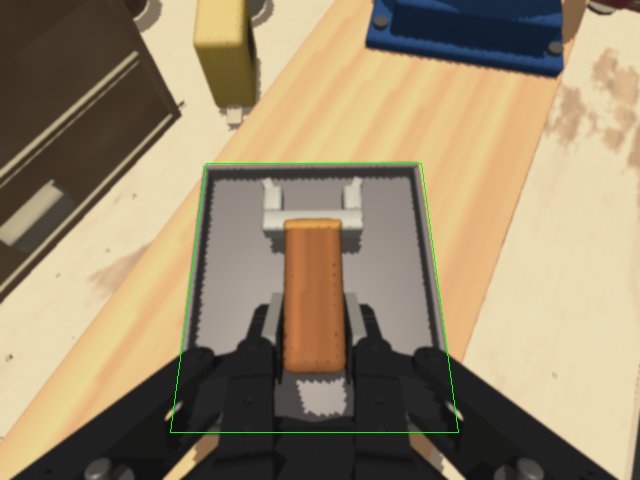

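Tray outline matches and the fork is centred in it. Lowering.

{"name": "apply_moves", "arguments": {"steps": [{"hand":0,"xyz":[0,0.35,0.42],"delta_rot":[0,0,0]},{"hand":0,"xyz":[0,0.71,0.84],"delta_rot":[0,0,0]},{"hand":0,"xyz":[0,0.87,1.03],"delta_rot":[0,0,0]},{"hand":0,"xyz":[0,1.03,1.22],"delta_rot":[0,0,0]},{"hand":0,"xyz":[0,1.07,1.27],"delta_rot":[0,0,0]},{"hand":0,"xyz":[0,1.07,1.27],"delta_rot":[0,0,0]},{"hand":0,"xyz":[0,1.07,1.27],"delta_rot":[0,0,0]}]}}

```text
clock: 15.52
position: [510.3, 83.0, 57.4]
ee_rot: [-0.227, 0.912, -0.332, 0.084]
contact_force: [-2.2, 0.2, 4.8]
gripper_width: 25.0
```

```bash
python3 look.py w13
python3 - <<'E'
from h import *
gofork([518.5,67,28.5],-62)
E
```

```text
F [-2.7  0.3  5.3] T [ 0.58  0.79 -0.35] 15.5667 25.339627036913857
fork [518.8  67.1  29. ] [-61.94  -0.09  -0.1 ]
notch along -273.7 lat 78.9
tcp target [510.1  82.9  56.9]
pos [510.3  83.1  57.4] xyz cm [0.03, 0.02, 0.04] rot [-0.002, 0.001, 0.0] deg 0.1 |d| 0.1
```

{"name": "apply_moves", "arguments": {"steps": [{"hand":0.35,"xyz":[0,0,0],"delta_rot":[0,0,0]},{"hand":0.45,"xyz":[0,0,0],"delta_rot":[0,0,0]},{"hand":0.6,"xyz":[0,0,0],"delta_rot":[0,0,0]},{"hand":0.6,"xyz":[0,0,0],"delta_rot":[0,0,0]},{"hand":0.6,"xyz":[0,0,0],"delta_rot":[0,0,0]},{"hand":0.6,"xyz":[0,0,0],"delta_rot":[0,0,0]}]}}

```text
clock: 16.07
position: [510.1, 83.2, 56.5]
ee_rot: [-0.228, 0.912, -0.331, 0.084]
contact_force: [-0.1, 0.0, -0.5]
gripper_width: 51.4
```

{"name": "apply_moves", "arguments": {"steps": [{"hand":0.6,"xyz":[0,0,-1],"delta_rot":[0,0,0]},{"hand":0.6,"xyz":[0,0,-3],"delta_rot":[0,0,0]},{"hand":0.6,"xyz":[0,0,-6],"delta_rot":[0,0,0]},{"hand":0.6,"xyz":[0,0,-9],"delta_rot":[0,0,0]},{"hand":0.6,"xyz":[0,0,-12],"delta_rot":[0,0,0]},{"hand":0.6,"xyz":[0,-1,-15],"delta_rot":[0,0,0]},{"hand":0.6,"xyz":[0,-1,-15],"delta_rot":[0,0,0]},{"hand":0.6,"xyz":[0,-1,-15],"delta_rot":[0,0,0]}]}}

```text
clock: 16.73
position: [468.4, 162.9, 179.3]
ee_rot: [-0.228, 0.912, -0.33, 0.086]
contact_force: [0.7, 0.4, -1.1]
gripper_width: 51.4
```

Run:
```python
from h import *
p=get_image('wrist'); save(p,'w14'); s=telemetry.read_state(); print(s['clock'],s['contact_force'],s['position'])
for l in ['fork','fork_grip']: print(l,[(np.round(q['xyz'],1),round(q['confidence'],2)) for q in nets.pinpoint(p,l)[:2]])
t=get_image('top'); cv2.imwrite('pics/t14.png',cv2.resize(t['frame'][180:340,60:520],None,fx=1.7,fy=1.7,interpolation=cv2.INTER_CUBIC))
for l in ['sand_block','offcut_a','tape_measure','clip_center','clip_tab']: print(l,[(np.round(q['xyz'],1),round(q['confidence'],2)) for q in nets.pinpoint(t,l)[:2]])
```

```text
16.7833 [ 0.04245895 -1.13140106  0.81787312] [467.93246322 161.44843299 178.18723804]
fork [(array([517.8,  62.6,  29.3]), 0.63)]
fork_grip [(array([510.1,  80.9,  57.8]), 0.7)]
sand_block [(array([ 5.023e+02, -4.857e+02, -4.000e-01]), 0.62)]
offcut_a [(array([520.4, 459.1,  -2. ]), 0.72)]
tape_measure [(array([670.2, -72.4,  -2.4]), 0.97), (array([520.1,  69. ,  28.7]), 0.71)]
clip_center [(array([ 537.9, -259. ,   62.9]), 0.62)]
clip_tab [(array([ 526.7, -221.2,   63.5]), 0.48)]
```

View pics/w14.png

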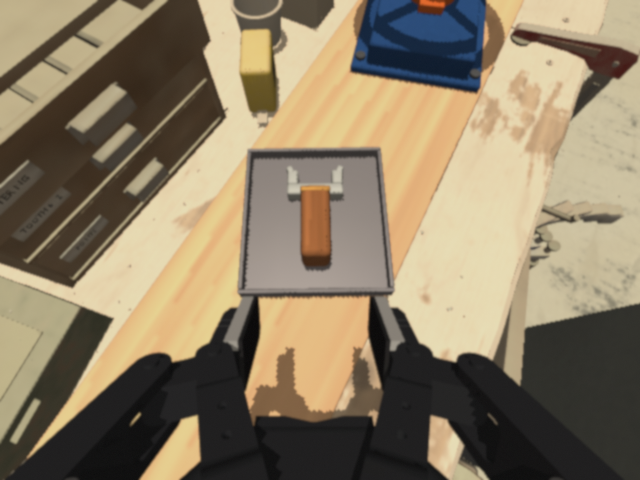

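View pics/t14.png

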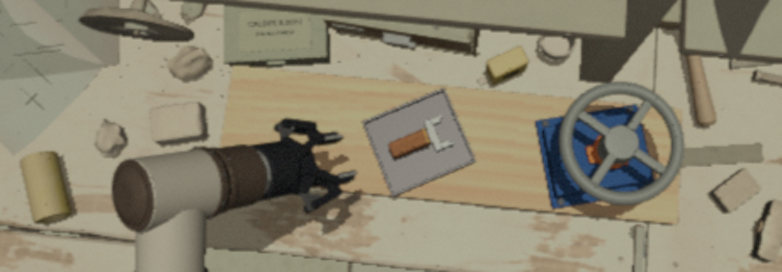

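The fork lies flat in the tray with the arm clear, the clip is on the spindle, and the bystanders are where they were. Handing in.

```bash
python3 -c "
from h import *
print(workorder.job_done())"
```

```text
the job is handed in; nothing more can be done
None
```

The clip is on the spindle and the fork is lying flat in the grey tray. I handed the job in at about 17 s of the 54 s allowed.

**What I did:** I gripped the fork with the gripper leaned back 40° and caught the clip's tab in its notch. I squared the clip up, because it lay about 7° off the push direction and its centre a few mm to one side. Then I pushed it under the ring with the fork only. I set the fork down the right way up, let go and backed away.

**Clip:**
- **Hard stop:** the push met one at about 13–14 N with the notch floor 39.8 mm from the spindle's axis; home is 40 mm.
- **After backing off:** my own measurement put the tab edge within about 1 mm of home. The networks' last reading from the top camera put the clip centre about 1 mm from my estimate of the axis. Earlier network readings for the clip scattered by several mm, and one tab reading was wrong altogether.
- **Snap not seen directly:** I took no force reading at the snap itself, so "snapped home" rests on the stop position, the stop force and the pictures.

**Fork:** it touched the tray floor at z = 29 mm, as expected, and the pictures show it inside the rim.

**Other items:** the rubbing block, stone offcut and tape measure read within about 5–7 mm of their first positions. That is roughly the networks' scatter, and nothing came near them.

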